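# Reload the steriliser tray in reverse order

### The arm

A 6-joint arm with a two-finger parallel gripper is mounted at the origin on the work surface. World frame = base frame: x ahead of the robot, y to its left, z up, the work surface at z = 0. Lengths are in m, angles in rad, forces in N, time in s.
With the tool pointing down it reaches from about 0.3 to 0.875 m from the base axis. Payload 6.4 kg.
Tool frame: the origin (TCP) lies at the very end of the fingers, on their centre line; the grasp point (between the pads) lies 19 mm behind it; z points along the fingers, y is the line along which they close (so a half turn about z gives the same grasp; the last joint's range is limited). The gripper opens to 88 mm and grips with 3 to 60 N. Pads are 18 mm wide; open, the fingers measure 123 mm over their backs; the gripper's body (75 mm by 187 mm) begins 45 mm behind the grasp point.
Start: joints at [1.043, 0.181, 1.607, -0, 1.354, -0.206], TCP at [0.182, 0.546, 0.239] pointing down, gripper open.
Joint ranges: [-2.99, 2.99], [-0.89, 2.07], [0.3, 2.58], [-1.14, 4.28], [0, 2.63], [-3.12, 3.12]. Speed limits (rad/s): [2.57, 2.57, 3.01, 3.14, 3.14, 3.14].

### API

Orientations are given as a rotation vector (axis times angle).
In Python, from cell import sensors, camera, calibration, finish_job, nets gives the robot as it stands. The module is installed in compiled form; this text tells all that it offers.
- The arm moves only by the shell command python3 -m jog 'ROWS' [OPENING] [FORCE]. ROWS is JSON, one flat list of numbers, 4 for each row, row after row: the shift along the tool's x, y, z scaled (see below), then the turn about the tool's z scaled (see below). In form: [tx, ty, tz, twist, tx, ty, tz, twist, ...]. A call has 1 to 8 rows; each row is the pose to reach, as a shift and turn from the pose commanded when the call began, along the tool's axes at that moment; what a row does not reach only later rows make up. The controller multiplies each number of a shift by 500 mm and each number of a turn by 60 degrees. A row lasts 1/12 s, in which the tool goes at most 41.7 mm and 7.16 degrees, less where a joint would pass 70% of its speed; a pose out of reach is approached as far as the arm can. A call with a number of a shift or a turn outside -1 to 1 is refused whole. A call with a gripper value outside its range is refused whole. OPENING is the closure, from -1 (fully open) to 1 (shut), set as the call begins (- or left out, the last holds). The fingers move at their own pace and stop on an object; FORCE is the grip in N (left out, the last holds). Time passes only in rows, so rows that repeat a pose let the fingers close. It gives the time, the measured TCP pose, the force, the opening and the grip force at its end, in the units of the state.
- sensors.sense(): the state, without advancing time (a new reading comes with each control period).
- camera(name): name is "side" or "top" or "wrist"; returns (picture, depth): 400x640x3 uint8, blue, green, red; 400x640 float32, m along the optical axis (not along the pixel's ray), 0 where there is no reading.
- calibration(name): a dict with "K" (3x3 intrinsics, pixels), "world_from_camera" (4x4, takes a point from camera to world coordinates); the wrist camera has in their place "mount" (4x4, takes a point from camera to tool coordinates, whose origin is the TCP and whose axes are the flange's). Camera axes: x right, y up, looking along -z (the intrinsics and any distortion apply to the point x, -y, -z); pixel columns grow to the right and rows downward; lengths in m; the calibration is good to about 2 mm. The wrist camera is an equidistant fisheye: a pixel r from the principal point sees the ray r / f radians off the axis. A picture is of the moment at which its call begins: read the wrist's pose just before it. calibration takes no time and is no camera call.
- finish_job(): hands the job in; it is judged then, once.
Trained networks look in the newest picture that a camera, given by its name, has taken for a name from the list of things; names that differ only in an ending like _2 or _b are one class to them, and where a whole thing is asked for, a point or a joint stands for the part that bears it (a point fixed in the world has none). Each returns a list of dicts, best first, with "score" (0 to 1); they miss things now and then, are a little off and sometimes report something else, mostly with a low value. They report only what shows in the picture. A call takes as long as a camera call. They do not tell look-alikes from the thing itself.
- nets.spot_in(label, camera): "centre" ([x, y, z] in m, in world coordinates, good to about 4 mm: the middle of the surface that is visible of it).
- nets.pinpoint(label, camera): "centre" ([x, y, z] in m, in world coordinates, good to about 4 mm: a listed point, or the origin of a listed thing).
The state is a dict: "t": time; "joints": joint angles; "qvel": joint speeds; "joint_efforts": joint torques, N m; "tool_pos": TCP position; "eef_rot": TCP orientation; "contact_force": force on the tool from outside, world axes, zero at the start; "torque": the same for the moment, N m; "grip_width": finger opening in m; "finger_force": force on a finger pad.
Only numpy, scipy, OpenCV 4.12 (cv2) and the standard library are available. Lean on these libraries where they do the work, as an engineer would, in place of code of your own. Each camera call takes 0.05 s, during which the arm holds its last target. There are 200 camera calls.

### The job

Move the four capped teats from the wooden rack into the grey steriliser tray, one in each compartment, standing upright on its floor and in the reverse order: the one leftmost in the rack goes to the rightmost compartment, and so on to the other end, so that the last in is the first out. Set each one down without tipping it over, and leave the glass bottle where it stands.

Things in the scene. Friction and masses are not known exactly. Their poses are not given: they have to be found in the camera images.
- teat_dome: Capped bottle teat, 74 mm tall: white ribbed screw ring at the foot, 46 mm across and 18 mm high, above it a clear cap 42 mm across with straight sides from 18 to 56 mm above the foot and a rounded top; the teat shows inside. 50 g (mass varies somewhat). Loose and rigid; origin at the centre of its underside, z up.
- teat_flat: Capped bottle teat under a short opaque white flat-topped cap: plain cylinder 46 mm across, 46 mm tall (the lowest of the four). 45 g (mass varies somewhat). Loose and rigid; origin at the centre of its underside, z up.
- teat_slim: Capped bottle teat under a narrow white travel cap: white ribbed screw ring at the foot, 46 mm across and 20 mm high, above it an upright white cylinder 28 mm across up to the top, 64 mm above the foot. 45 g (mass varies somewhat). Loose and rigid; origin at the centre of its underside, z up.
- teat_square: Capped bottle teat under a clear square cap: white ribbed screw ring at the foot, 46 mm across and 12 mm high, above it a block 40 x 40 mm (sides along its x and y axes) up to the top, 60 mm above the foot; the teat shows inside. 55 g (mass varies somewhat). Loose and rigid; origin at the centre of its underside, z up.
- slot_dome: Rack slot in which teat_dome stands at the start: fixed wooden block 76 x 75 x 12 mm with a 68 x 68 mm well, 8 mm deep, floor 4 mm above the origin. Origin: centre of its underside, 12 mm above the worktop; y runs along the row to the left seen from the robot. Four identical slots, 76 mm apart, form one straight row on a board; which is where varies.
- slot_flat: Rack slot in which teat_flat stands at the start: fixed wooden block 76 x 75 x 12 mm with a 68 x 68 mm well, 8 mm deep, floor 4 mm above the origin. Origin: centre of its underside, 12 mm above the worktop; y runs along the row to the left seen from the robot. Four identical slots, 76 mm apart, form one straight row on a board; which is where varies.
- slot_slim: Rack slot in which teat_slim stands at the start: fixed wooden block 76 x 75 x 12 mm with a 68 x 68 mm well, 8 mm deep, floor 4 mm above the origin. Origin: centre of its underside, 12 mm above the worktop; y runs along the row to the left seen from the robot. Four identical slots, 76 mm apart, form one straight row on a board; which is where varies.
- slot_square: Rack slot in which teat_square stands at the start: fixed wooden block 76 x 75 x 12 mm with a 68 x 68 mm well, 8 mm deep, floor 4 mm above the origin. Origin: centre of its underside, 12 mm above the worktop; y runs along the row to the left seen from the robot. Four identical slots, 76 mm apart, form one straight row on a board; which is where varies.
- tray: Grey steriliser tray, fixed on the worktop, 84 (x) x 312 (y) mm: a row of four 68 x 68 mm compartments, centres at x = 0, y = +114, +38, -38, -114 mm; floor 6 mm, top of the 8 mm walls 14 mm above the origin (centre of underside). y runs along the row to the left seen from the robot. Roughly parallel to the rack (each turned up to 0.2 rad), either nearer to the robot or beyond it.
- bottle: Glass feeding bottle with a white cap, 58 mm across, 150 mm tall, on the worktop to the robot's right of the racks; bystander. Origin: centre of its underside. A round bottle warmer (156 mm across, 128 tall, far left) and a lidded steel canister (100 mm across, 145 tall, far right) also stand clear of rack and tray.
There are look-alikes about, which are no part of the job. What is shaped like the teat_slim but green is not meant. What is shaped like the teat_square but black is not meant.

How it is judged:
At the end, for the whole second after the job is handed in: All four teats at rest, upright within 0.15 rad, one per tray compartment, each within 15 mm of its centre along both tray axes, foot 2 to 10 mm above the tray origin, in the reverse of the order of their rack slots (leftmost in the rightmost compartment, and so on) (x of teat_dome in the frame of tray between -0.015 and 0.015 m and z of teat_dome in the frame of tray between 0.002 and 0.01 m and angle between each of teat_dome, teat_flat, teat_slim, teat_square's own z axis and vertical below 0.15 rad and linear speed of each of teat_dome, teat_flat, teat_slim, teat_square below 0.02 m/s and angular speed of each of teat_dome, teat_flat, teat_slim, teat_square below 0.3 rad/s and ((y of each of slot_flat, slot_slim, slot_square in the frame of slot_dome below 0 m and y of teat_dome in the frame of tray between -0.129 and -0.099 m) or (y of each of slot_flat, slot_slim in the frame of slot_dome below 0 m and y of slot_square in the frame of slot_dome above 0 m and y of teat_dome in the frame of tray between -0.053 and -0.023 m) or (y of each of slot_flat, slot_square in the frame of slot_dome below 0 m and y of slot_slim in the frame of slot_dome above 0 m and y of teat_dome in the frame of tray between -0.053 and -0.023 m) or (y of slot_flat in the frame of slot_dome below 0 m and y of each of slot_slim, slot_square in the frame of slot_dome above 0 m and y of teat_dome in the frame of tray between 0.023 and 0.053 m) or (y of slot_flat in the frame of slot_dome above 0 m and y of each of slot_slim, slot_square in the frame of slot_dome below 0 m and y of teat_dome in the frame of tray between -0.053 and -0.023 m) or (y of each of slot_flat, slot_square in the frame of slot_dome above 0 m and y of slot_slim in the frame of slot_dome below 0 m and y of teat_dome in the frame of tray between 0.023 and 0.053 m) or (y of each of slot_flat, slot_slim in the frame of slot_dome above 0 m and y of slot_square in the frame of slot_dome below 0 m and y of teat_dome in the frame of tray between 0.023 and 0.053 m) or (y of each of slot_flat, slot_slim, slot_square in the frame of slot_dome above 0 m and y of teat_dome in the frame of tray between 0.099 and 0.129 m)) and x of teat_flat in the frame of tray between -0.015 and 0.015 m and z of teat_flat in the frame of tray between 0.002 and 0.01 m and ((y of each of slot_dome, slot_slim, slot_square in the frame of slot_flat below 0 m and y of teat_flat in the frame of tray between -0.129 and -0.099 m) or (y of each of slot_dome, slot_slim in the frame of slot_flat below 0 m and y of slot_square in the frame of slot_flat above 0 m and y of teat_flat in the frame of tray between -0.053 and -0.023 m) or (y of each of slot_dome, slot_square in the frame of slot_flat below 0 m and y of slot_slim in the frame of slot_flat above 0 m and y of teat_flat in the frame of tray between -0.053 and -0.023 m) or (y of slot_dome in the frame of slot_flat below 0 m and y of each of slot_slim, slot_square in the frame of slot_flat above 0 m and y of teat_flat in the frame of tray between 0.023 and 0.053 m) or (y of slot_dome in the frame of slot_flat above 0 m and y of each of slot_slim, slot_square in the frame of slot_flat below 0 m and y of teat_flat in the frame of tray between -0.053 and -0.023 m) or (y of each of slot_dome, slot_square in the frame of slot_flat above 0 m and y of slot_slim in the frame of slot_flat below 0 m and y of teat_flat in the frame of tray between 0.023 and 0.053 m) or (y of each of slot_dome, slot_slim in the frame of slot_flat above 0 m and y of slot_square in the frame of slot_flat below 0 m and y of teat_flat in the frame of tray between 0.023 and 0.053 m) or (y of each of slot_dome, slot_slim, slot_square in the frame of slot_flat above 0 m and y of teat_flat in the frame of tray between 0.099 and 0.129 m)) and x of teat_slim in the frame of tray between -0.015 and 0.015 m and z of teat_slim in the frame of tray between 0.002 and 0.01 m and ((y of each of slot_dome, slot_flat, slot_square in the frame of slot_slim below 0 m and y of teat_slim in the frame of tray between -0.129 and -0.099 m) or (y of each of slot_dome, slot_flat in the frame of slot_slim below 0 m and y of slot_square in the frame of slot_slim above 0 m and y of teat_slim in the frame of tray between -0.053 and -0.023 m) or (y of each of slot_dome, slot_square in the frame of slot_slim below 0 m and y of slot_flat in the frame of slot_slim above 0 m and y of teat_slim in the frame of tray between -0.053 and -0.023 m) or (y of slot_dome in the frame of slot_slim below 0 m and y of each of slot_flat, slot_square in the frame of slot_slim above 0 m and y of teat_slim in the frame of tray between 0.023 and 0.053 m) or (y of slot_dome in the frame of slot_slim above 0 m and y of each of slot_flat, slot_square in the frame of slot_slim below 0 m and y of teat_slim in the frame of tray between -0.053 and -0.023 m) or (y of each of slot_dome, slot_square in the frame of slot_slim above 0 m and y of slot_flat in the frame of slot_slim below 0 m and y of teat_slim in the frame of tray between 0.023 and 0.053 m) or (y of each of slot_dome, slot_flat in the frame of slot_slim above 0 m and y of slot_square in the frame of slot_slim below 0 m and y of teat_slim in the frame of tray between 0.023 and 0.053 m) or (y of each of slot_dome, slot_flat, slot_square in the frame of slot_slim above 0 m and y of teat_slim in the frame of tray between 0.099 and 0.129 m)) and x of teat_square in the frame of tray between -0.015 and 0.015 m and z of teat_square in the frame of tray between 0.002 and 0.01 m and ((y of each of slot_dome, slot_flat, slot_slim in the frame of slot_square below 0 m and y of teat_square in the frame of tray between -0.129 and -0.099 m) or (y of each of slot_dome, slot_flat in the frame of slot_square below 0 m and y of slot_slim in the frame of slot_square above 0 m and y of teat_square in the frame of tray between -0.053 and -0.023 m) or (y of each of slot_dome, slot_slim in the frame of slot_square below 0 m and y of slot_flat in the frame of slot_square above 0 m and y of teat_square in the frame of tray between -0.053 and -0.023 m) or (y of slot_dome in the frame of slot_square below 0 m and y of each of slot_flat, slot_slim in the frame of slot_square above 0 m and y of teat_square in the frame of tray between 0.023 and 0.053 m) or (y of slot_dome in the frame of slot_square above 0 m and y of each of slot_flat, slot_slim in the frame of slot_square below 0 m and y of teat_square in the frame of tray between -0.053 and -0.023 m) or (y of each of slot_dome, slot_slim in the frame of slot_square above 0 m and y of slot_flat in the frame of slot_square below 0 m and y of teat_square in the frame of tray between 0.023 and 0.053 m) or (y of each of slot_dome, slot_flat in the frame of slot_square above 0 m and y of slot_slim in the frame of slot_square below 0 m and y of teat_square in the frame of tray between 0.023 and 0.053 m) or (y of each of slot_dome, slot_flat, slot_slim in the frame of slot_square above 0 m and y of teat_square in the frame of tray between 0.099 and 0.129 m))); the robot touches nothing.
It fails at once if teat_dome is tipped by more than 0.6 rad (angle between teat_dome's own z axis and vertical above 0.6 rad).
It fails at once if teat_flat is tipped by more than 0.6 rad (angle between teat_flat's own z axis and vertical above 0.6 rad).
It fails at once if teat_slim is tipped by more than 0.6 rad (angle between teat_slim's own z axis and vertical above 0.6 rad).
It fails at once if teat_square is tipped by more than 0.6 rad (angle between teat_square's own z axis and vertical above 0.6 rad).
It fails at once if the glass bottle is moved by more than 30 mm or tipped by more than 0.25 rad (distance of bottle from where it was at the start of the episode above 0.03 m or angle between bottle's own z axis and vertical above 0.25 rad).
It also fails if it takes over 102 s, if anything falls off the work surface, if the arm or the gripper's body presses on something with over 40 N, if the wrist force passes 120 N, or if a joint passes its speed limit or range.

## Working session

There is one attempt and no reset: what is moved stays moved. The work goes in short steps, Python scripts to look and compute and a shell command to move; the robot and the scene stay as the last step left them, time stands still between calls to the robot, and variables do not carry over. Pictures are saved under pics/ and viewed, at most 14 in all, crops included, and the job is handed in when it is done.

```bash
mkdir -p pics
python3 - <<'E'
from cell import sensors,camera,calibration,nets
import cv2,numpy as np
s=sensors.sense();print(s['t'],s['tool_pos'],s['eef_rot'],s['grip_width'])
for n in("top","side"):
    p,d=camera(n);cv2.imwrite(f"pics/{n}0.png",p);np.save(f"{n}0.npy",d)
    print(n,calibration(n))
for l in["teat_dome","teat_flat","teat_slim","teat_square","slot_dome","tray","bottle"]:
    for c in("top",):
        for r in nets.pinpoint(l,c)[:5]:print(l,c,np.round(r['centre'],3),round(r['score'],2))
E
```

```text
0.0 [0.18157672 0.54503291 0.23782796] [-5.03198789e-01 -3.10040831e+00  2.50378342e-03] 0.08831947663344825
top {'K': array([[490.79581164,   0.        , 320.90419756],
       [  0.        , 490.79581164, 203.54347735],
       [  0.        ,   0.        ,   1.        ]]), 'world_from_camera': array([[ 0.01056858,  0.99558766, -0.09323898,  0.4988083 ],
       [-0.99982019,  0.01198938,  0.01469124, -0.11836194],
       [ 0.0157443 ,  0.09306695,  0.99553536,  1.00802723],
       [ 0.        ,  0.        ,  0.        ,  1.        ]])}
side {'K': array([[497.44014601,   0.        , 319.60303143],
       [  0.        , 497.44014601, 201.43294656],
       [  0.        ,   0.        ,   1.        ]]), 'world_from_camera': array([[-0.84773761,  0.40937841, -0.33726884,  0.26521782],
       [-0.53027527, -0.6687536 ,  0.52113027,  0.3552208 ],
       [-0.01221028,  0.62062705,  0.78401082,  0.76545985],
       [ 0.        ,  0.        ,  0.        ,  1.        ]])}
teat_dome top [0.621 0.108 0.016] 0.87
teat_flat top [0.63  0.184 0.018] 0.91
teat_slim top [ 0.624 -0.037  0.015] 0.79
teat_slim top [ 0.64  -0.144  0.001] 0.77
teat_square top [0.621 0.038 0.015] 0.88
teat_square top [ 0.75  -0.001  0.   ] 0.81
slot_dome top [0.624 0.105 0.014] 0.69
tray top [ 0.456 -0.071  0.002] 0.89
bottle top [ 0.438 -0.406 -0.001] 0.87
```

View pics/top0.png

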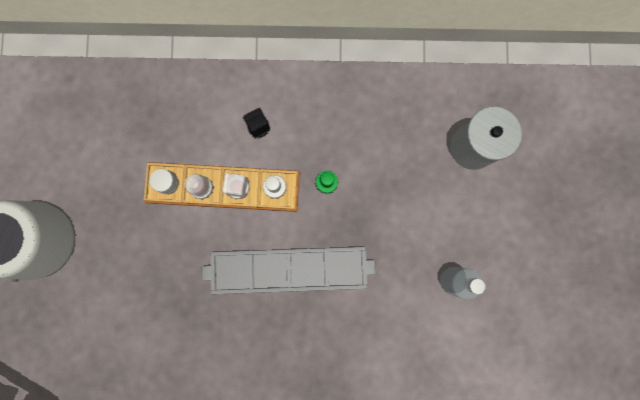

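View pics/side0.png

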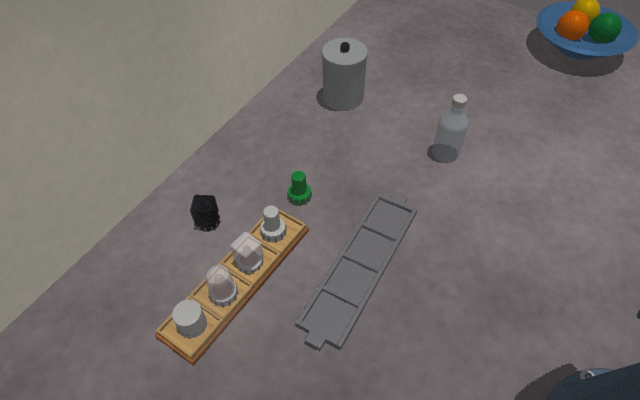

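The candidates, in top-view pixels:
- **Slim:** white at (274,186), green at (327,181). The white one in the rack fits, because green is excluded.
- **Square:** clear at (236,185), black at (257,123). The clear one in the rack fits, because black is excluded.

I'll confirm both in a crop and measure from depth.

```bash
cat > h.py <<'E'
from cell import sensors,camera,calibration,nets
import cv2,numpy as np
def cloud(n,d):
    c=calibration(n);K=c['K'];v,u=np.mgrid[:400,:640]
    P=np.stack([(u-K[0,2])/K[0,0]*d,-(v-K[1,2])/K[1,1]*d,-d,np.ones_like(d)],-1)@c['world_from_camera'].T
    return P[...,:3]
def pix(n,p):
    c=calibration(n);q=np.linalg.inv(c['world_from_camera'])@np.r_[p,1];K=c['K']
    return K[0,0]*q[0]/-q[2]+K[0,2],-K[1,1]*q[1]/-q[2]+K[1,2]
E
python3 - <<'E'
from h import *
p=cv2.imread("pics/top0.png");P=cloud("top",np.load("top0.npy"))
S=cloud("side",np.load("side0.npy"))
for n,Q in(("top",P),("side",S)):
    Q=Q.reshape(-1,3)
    t=Q[(abs(Q[:,0]-.45)<.3)&(abs(Q[:,1])<.3)]
    print(n,"table z",np.median(t[:,2]))
    for nm,x,y in(("flat",.63,.184),("dome",.621,.108),("square",.621,.038),("slim",.624,-.037)):
        q=Q[np.hypot(Q[:,0]-x,Q[:,1]-y)<.034]
        for lo in(.03,.045,.06):
            m=q[q[:,2]>lo]
            if len(m)>5:
                (cx,cy),wh,a=cv2.minAreaRect((m[:,:2]*1000).astype(np.float32));print(nm,lo,len(m),np.round([cx,cy,*wh,a],1),"zmax",m[:,2].max().round(3))
    for nm,x0,x1,y0,y1,lo,hi in(("tray",.38,.54,-.26,.12,.010,.03),("rack",.56,.69,-.10,.24,.019,.028)):
        m=Q[(Q[:,0]>x0)&(Q[:,0]<x1)&(Q[:,1]>y0)&(Q[:,1]<y1)&(Q[:,2]>lo)&(Q[:,2]<hi)]
        if len(m)>5:print(nm,len(m),cv2.minAreaRect((m[:,:2]*1000).astype(np.float32)))
cv2.imwrite("pics/crop1.png",cv2.resize(p[100:300,140:390],None,fx=3,fy=3,interpolation=cv2.INTER_CUBIC)[:600])
E
```

```text
top table z 0.0007355627317474633
flat 0.03 531 [629.3 178.7  45.1  44.2  89.7] zmax 0.066
flat 0.045 480 [629.3 178.9  44.6  44.2  89.7] zmax 0.066
flat 0.06 376 [629.6 179.5  43.2  43.1   1. ] zmax 0.066
dome 0.03 514 [619.9 108.1  41.2  41.6  17.6] zmax 0.093
dome 0.045 437 [620.2 108.1  38.3  40.2  49. ] zmax 0.093
dome 0.06 397 [620.2 108.1  38.3  40.2  49. ] zmax 0.093
square 0.03 531 [621.7  36.8  41.2  41.5  80.8] zmax 0.081
square 0.045 497 [622.5  37.   40.7  40.2  81.9] zmax 0.081
square 0.06 459 [622.5  37.   40.7  40.2  82. ] zmax 0.081
slim 0.03 420 [ 6.239e+02 -3.860e+01  4.450e+01  4.400e+01  5.000e-01] zmax 0.084
slim 0.045 195 [623.9 -38.   27.4  26.4  27.4] zmax 0.084
slim 0.06 179 [624.1 -38.3  26.7  27.1  89.9] zmax 0.084
tray 2300 ((457.37213134765625, -68.96345520019531), (84.08560943603516, 346.18780517578125), 2.5372250080108643)
rack 1411 ((625.259521484375, 70.91739654541016), (303.7097473144531, 76.9154281616211), 87.29471588134766)
side table z -0.0012573580425024877
flat 0.03 872 [628.  179.   45.1  44.2  26.5] zmax 0.065
flat 0.045 739 [628.  179.   45.1  44.2  26.5] zmax 0.065
flat 0.06 383 [629.  179.1  43.7  42.7  11.7] zmax 0.065
dome 0.03 873 [616.7 109.4  43.6  41.9  83.5] zmax 0.091
dome 0.045 709 [618.1 110.6  38.6  39.9  88.8] zmax 0.091
dome 0.06 582 [618.5 110.6  38.6  39.1  88.8] zmax 0.091
square 0.03 867 [620.8  36.7  40.6  41.   83.1] zmax 0.078
square 0.045 729 [620.9  36.7  40.6  40.7  83.1] zmax 0.078
square 0.06 580 [621.   36.6  39.9  40.9  82.6] zmax 0.078
slim 0.03 589 [620.3 -35.7  45.9  38.2  39.6] zmax 0.081
slim 0.045 316 [622.2 -37.5  28.1  27.3  28.5] zmax 0.081
slim 0.06 239 [622.3 -37.9  27.8  26.7  28.5] zmax 0.081
tray 2462 ((456.2760009765625, -69.54983520507812), (84.34651947021484, 348.29827880859375), 2.585477113723755)
rack 1746 ((624.0747680664062, 68.7754135131836), (304.1072692871094, 78.87789154052734), 87.52241516113281)
```

View pics/crop1.png

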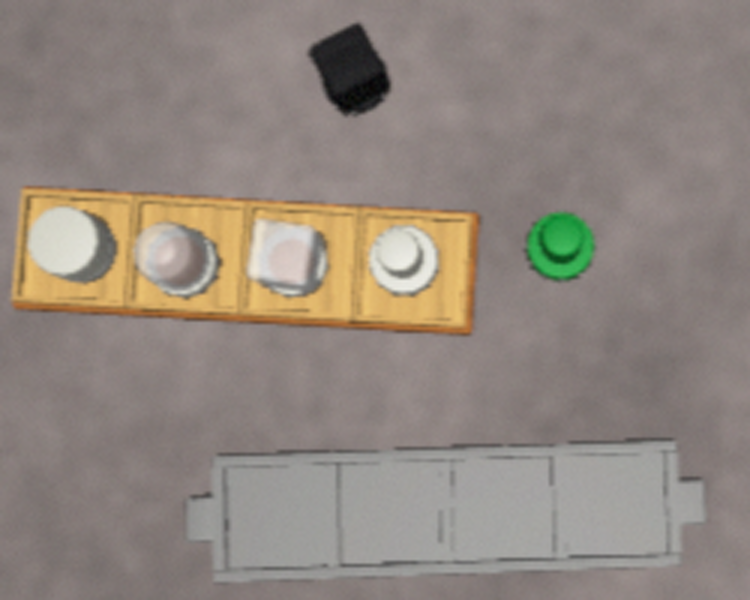

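The crop shows clear square (287,255) and white slim (400,260) in the rack. The black (350,70) and green (560,245) look-alikes stand outside it. The rack reads flat, dome, square, slim from left to right, so the tray should read slim, square, dome, flat.

```bash
cat > go.py <<'E'
import sys,numpy as np
from cell import sensors
from scipy.spatial.transform import Rotation as R
s=sensors.sense();r=R.from_rotvec(s['eef_rot']).as_matrix();x,y,z,w=map(float,sys.argv[1:5])
yaw=np.degrees(np.arctan2(r[1,1],r[0,1]));tw=(yaw-w+90)%180-90
print("t",s['t'],"tcp",np.round(s['tool_pos'],4),"yaw",yaw.round(2),"tilt",np.degrees(np.arccos(-r[2,2])).round(2),"grip",np.round(s['grip_width'],4),"J",np.round(s['joints'],2))
print("row",np.round(r.T@(np.array([x,y,z])-s['tool_pos'])/.5,4),np.round(tw/60,4))
E
python3 go.py .623 -.038 .2 0
```

```text
t 0.45 tcp [0.1818 0.5455 0.2387] yaw 71.57 tilt 0.01 grip 0.088 J [ 1.04  0.18  1.61  0.    1.35 -0.21]
row [-1.2061 -0.828   0.0774] 1.1928
```

```bash
python3 -m jog '[-0.6,-0.4,0,0.9,-0.6,-0.4,0,0.9,-0.6,-0.4,0,0.9,-0.6,-0.4,0,0.9,-0.6,-0.4,0,0.9,-0.6,-0.4,0,0.9,-0.6,-0.4,0,0.9,-0.6,-0.4,0,0.9]' -1 20; python3 go.py .623 -.038 .16 0
```

```text
t: 1.12
tool_pos: [0.3874, 0.2807, 0.2391]
eef_rot: [1.864, 2.528, 0.001]
contact_force: [0.4, 1.0, -0.4]
grip_width: 0.0881
finger_force: 0.0
t 1.1167 tcp [0.3874 0.2807 0.2391] yaw 17.21 tilt 0.05 grip 0.0881 J [ 0.38 -0.04  1.84  0.    1.34  0.08]
row [-0.7483  0.2615  0.1583] 0.2868
```

```bash
python3 -m jog '[-0.748,0.262,0.158,0.287,-0.748,0.262,0.158,0.287,-0.748,0.262,0.158,0.287,-0.748,0.262,0.158,0.287,-0.748,0.262,0.158,0.287,-0.748,0.262,0.158,0.287,-0.748,0.262,0.158,0.287,-0.748,0.262,0.158,0.287]' ; python3 -m jog '[0,0,0,0,0,0,0,0,0,0,0,0]'; python3 go.py .623 -.038 .16 0
```

```text
t: 1.78
tool_pos: [0.5836, 0.0189, 0.1732]
eef_rot: [2.215, 2.228, 0.0]
contact_force: [0.3, 0.8, 0.6]
grip_width: 0.0877
finger_force: 0.0
t: 2.03
tool_pos: [0.5821, 0.0211, 0.1732]
eef_rot: [-2.215, -2.227, 0.001]
contact_force: [-0.8, 0.5, -0.5]
grip_width: 0.0882
finger_force: 0.0
t 2.0333 tcp [0.5821 0.0211 0.1732] yaw 0.3 tilt 0.07 grip 0.0882 J [-0.17  0.26  1.65  0.    1.23 -0.17]
row [-0.1186  0.0811  0.0263] 0.0051
```

```bash
python3 -m jog '[-0.118,0.082,0.026,0,-0.118,0.082,0.026,0,-0.118,0.082,0.026,0,-0.118,0.082,0.026,0]'; python3 go.py .623 -.038 .044 0
```

```text
t: 2.37
tool_pos: [0.6238, -0.0373, 0.1607]
eef_rot: [-2.215, -2.228, -0.0]
contact_force: [0.2, 0.3, 0.9]
grip_width: 0.0881
finger_force: 0.0
t 2.3667 tcp [ 0.6238 -0.0373  0.1607] yaw 0.34 tilt 0.03 grip 0.0881 J [-0.25  0.36  1.54  0.    1.23 -0.26]
row [-0.0015 -0.0015  0.2333] 0.0056
```

```bash
python3 -m jog '[0,0,0.06,0,0,0,0.12,0,0,0,0.18,0,0,0,0.22,0,0,0,0.233,0,0,0,0.233,0]'; python3 -m jog '[0,0,0,0,0,0,0,0,0,0,0,0,0,0,0,0,0,0,0,0,0,0,0,0,0,0,0,0,0,0,0,0]' 1 20;  python3 go.py .623 -.038 .16 0
```

```text
t: 2.87
tool_pos: [0.622, -0.0357, 0.0427]
eef_rot: [-2.21, -2.228, 0.003]
contact_force: [0.5, 0.1, 0.1]
grip_width: 0.0881
finger_force: 0.0
t: 3.53
tool_pos: [0.6239, -0.038, 0.0441]
eef_rot: [2.215, 2.228, -0.0]
contact_force: [-0.4, -0.8, -0.4]
grip_width: 0.0371
finger_force: 0.0
t 3.5333 tcp [ 0.6239 -0.038   0.0441] yaw 0.33 tilt 0.0 grip 0.0371 J [-0.25  0.52  1.59 -0.    1.03 -0.26]
row [ 0.     -0.0019 -0.2318] 0.0056
```

```bash
python3 -m jog '[0,0,0,0,0,0,0,0,0,0,0,0,0,0,0,0]' 1 20; python3 -m jog '[0,0,-0.04,0,0,0,-0.09,0,0,0,-0.15,0,0,0,-0.21,0,0,0,-0.23,0,0,0,-0.23,0]'; python3 go.py .452 .045 .16 0
```

```text
t: 3.87
tool_pos: [0.6239, -0.038, 0.044]
eef_rot: [-2.215, -2.228, 0.0]
contact_force: [0.8, -0.1, -0.0]
grip_width: 0.0273
finger_force: 20.0
t: 4.37
tool_pos: [0.6261, -0.0384, 0.1624]
eef_rot: [2.211, 2.224, 0.005]
contact_force: [0.6, -0.6, -0.3]
grip_width: 0.0275
finger_force: 20.0
t 4.3667 tcp [ 0.6261 -0.0384  0.1624] yaw 0.35 tilt 0.37 grip 0.0275 J [-0.25  0.36  1.54  0.    1.23 -0.26]
row [ 0.1689 -0.3471  0.0024] 0.0058
```

```bash
python3 -m jog '[0.03,-0.06,0,0,0.06,-0.12,0,0,0.09,-0.18,0,0,0.12,-0.24,0,0,0.15,-0.3,0,0,0.168,-0.342,0.002,0,0.168,-0.342,0.002,0,0.168,-0.342,0.002,0]'; python3 -m jog '[0,0,0,0,0,0,0,0]';python3 go.py .452 .045 .036 0
```

```text
t: 5.03
tool_pos: [0.4508, 0.0457, 0.1564]
eef_rot: [-2.212, -2.228, 0.002]
contact_force: [0.2, -0.0, -0.2]
grip_width: 0.0274
finger_force: 20.0
t: 5.2
tool_pos: [0.4532, 0.0446, 0.1576]
eef_rot: [-2.215, -2.227, 0.0]
contact_force: [-0.2, -0.0, -0.2]
grip_width: 0.027
finger_force: 20.0
t 5.2 tcp [0.4532 0.0446 0.1576] yaw 0.31 tilt 0.01 grip 0.027 J [-0.16  0.    1.98 -0.    1.16 -0.17]
row [ 0.0008 -0.0023  0.2432] 0.0052
```

```bash
python3 -m jog '[0,-0.002,0.05,0,0,-0.002,0.11,0,0,-0.002,0.17,0,0,-0.002,0.21,0,0,-0.002,0.235,0,0,-0.002,0.243,0,0,-0.002,0.244,0,0,-0.002,0.244,0]'; python3 -m jog '[0,0,0.002,0,0,0,0.002,0,0,0,0.002,0,0,0,0.002,0]' -0.3; python3 -m jog '[0,0,0,0,0,0,0,0,0,0,-0.05,0,0,0,-0.12,0,0,0,-0.2,0,0,0,-0.25,0,0,0,-0.25,0]' -1; python3 go.py .6217 .0368 .16 -7.5
```

```text
t: 5.87
tool_pos: [0.4522, 0.0447, 0.0361]
eef_rot: [2.215, 2.227, 0.0]
contact_force: [0.9, 0.9, -0.6]
grip_width: 0.0272
finger_force: 20.0
t: 6.2
tool_pos: [0.452, 0.045, 0.0356]
eef_rot: [2.214, 2.227, 0.001]
contact_force: [-0.9, -0.3, 0.4]
grip_width: 0.0519
finger_force: 0.0
t: 6.78
tool_pos: [0.4553, 0.0446, 0.166]
eef_rot: [2.208, 2.222, 0.01]
contact_force: [1.2, 0.5, 0.3]
grip_width: 0.0883
finger_force: 0.0
t 6.7833 tcp [0.4553 0.0446 0.166 ] yaw 0.36 tilt 0.62 grip 0.0883 J [-0.16 -0.01  1.97  0.    1.17 -0.17]
row [-0.0176  0.3326  0.0155] 0.131
```

Next I'll move above the square.

```bash
python3 -m jog '[0,0.06,0,0.03,0,0.12,0,0.06,-0.01,0.18,0,0.09,-0.01,0.24,0,0.131,-0.017,0.3,0.01,0.131,-0.017,0.332,0.013,0.131,-0.017,0.332,0.013,0.131,-0.017,0.332,0.013,0.131]'; python3 -m jog '[0,0,0,0,0,0,0,0]';python3 go.py .6217 .0368 .038 -7.5
python3 - <<'E'
from h import *
p,d=camera("side");cv2.imwrite("pics/s1.png",cv2.resize(p[150:370,140:440],None,fx=2,fy=2))
E
```

```text
t: 7.45
tool_pos: [0.6168, 0.0376, 0.1519]
eef_rot: [-2.361, -2.07, 0.003]
contact_force: [-2.1, 0.8, -0.3]
grip_width: 0.0877
finger_force: 0.0
t: 7.62
tool_pos: [0.6162, 0.0378, 0.1532]
eef_rot: [-2.361, -2.071, 0.001]
contact_force: [0.2, 0.2, 0.2]
grip_width: 0.0882
finger_force: 0.0
t 7.6167 tcp [0.6162 0.0378 0.1532] yaw -7.5 tilt 0.07 grip 0.0882 J [-0.13  0.36  1.57 -0.    1.22  0.  ]
row [-0.0006  0.0115  0.2304] -0.0
```

View pics/s1.png

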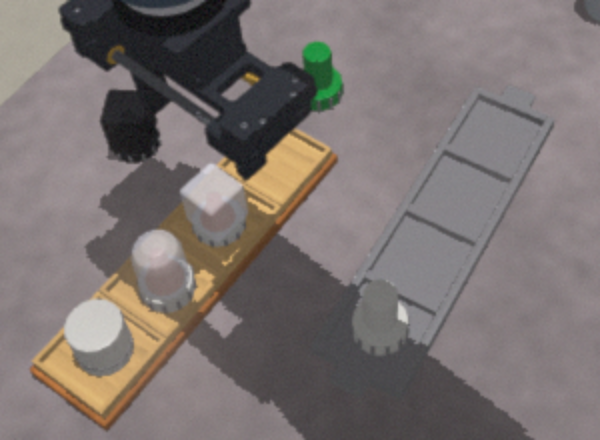

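The slim stands upright in the left compartment at crop pixel (380,320). The gripper is above the rack with the square at (215,205). Now I'll grasp the square.

```bash
python3 -m jog '[-0.001,0.011,0.03,0,-0.001,0.011,0.08,0,-0.001,0.011,0.14,0,-0.001,0.011,0.19,0,-0.001,0.011,0.22,0,-0.001,0.011,0.23,0,-0.001,0.011,0.23,0,-0.001,0.011,0.23,0]'; python3 -m jog '[0,0,0,0,0,0,0,0,0,0,0,0,0,0,0,0,0,0,0,0,0,0,0,0,0,0,0,0,0,0,0,0]' 1 20; python3 go.py .455 -.031 .16 0
```

```text
t: 8.33
tool_pos: [0.6233, 0.0363, 0.0396]
eef_rot: [2.362, 2.071, 0.001]
contact_force: [0.8, -0.8, 0.3]
grip_width: 0.0885
finger_force: 0.0
t: 9.0
tool_pos: [0.6229, 0.0364, 0.0386]
eef_rot: [-2.362, -2.071, 0.0]
contact_force: [-0.7, -0.1, 1.0]
grip_width: 0.04
finger_force: 20.0
t 9.0 tcp [0.6229 0.0364 0.0386] yaw -7.52 tilt 0.0 grip 0.04 J [-0.13  0.52  1.6   0.    1.02 -0.  ]
row [-0.1775 -0.3153 -0.2429] -0.1253
```

```bash
python3 -m jog '[0,0,-0.04,0,0,0,-0.09,0,0,0,-0.15,0,0,0,-0.2,0,0,0,-0.23,0,0,0,-0.24,0]'; python3 -m jog '[-0.03,-0.05,0,-0.03,-0.06,-0.1,0,-0.06,-0.09,-0.16,0,-0.09,-0.12,-0.22,0,-0.12,-0.15,-0.27,0,-0.125,-0.177,-0.315,0,-0.125,-0.177,-0.315,0,-0.125,-0.177,-0.315,0,-0.125]'; python3 -m jog '[0,0,0,0,0,0,0,0]';python3 go.py .455 -.031 .0305 0
```

```text
t: 9.5
tool_pos: [0.6247, 0.0362, 0.162]
eef_rot: [2.359, 2.069, 0.005]
contact_force: [-0.4, 1.8, -0.0]
grip_width: 0.0396
finger_force: 20.0
t: 10.17
tool_pos: [0.4541, -0.031, 0.1579]
eef_rot: [-2.223, -2.219, 0.0]
contact_force: [-0.4, -0.0, -0.3]
grip_width: 0.0398
finger_force: 20.0
t: 10.33
tool_pos: [0.4561, -0.0307, 0.1585]
eef_rot: [2.221, 2.221, 0.001]
contact_force: [0.4, -0.4, -0.3]
grip_width: 0.0399
finger_force: 20.0
t 10.3333 tcp [ 0.4561 -0.0307  0.1585] yaw -0.0 tilt 0.02 grip 0.0399 J [-0.33  0.01  1.97  0.    1.16 -0.33]
row [-0.0007 -0.0022  0.256 ] -0.0
```

```bash
python3 -m jog '[0,-0.002,0.05,0,0,-0.002,0.11,0,0,-0.002,0.17,0,0,-0.002,0.22,0,0,-0.002,0.245,0,0,-0.002,0.255,0,0,-0.002,0.256,0,0,-0.002,0.256,0]'; python3 -m jog '[0,0,0.002,0,0,0,0.002,0,0,0,0.002,0,0,0,0.002,0]' -0.3; python3 -m jog '[0,0,0,0,0,0,0,0,0,0,-0.05,0,0,0,-0.12,0,0,0,-0.2,0,0,0,-0.25,0,0,0,-0.26,0,0,0,-0.26,0]' -1; python3 go.py .619 .109 .16 0
```

```text
t: 11.0
tool_pos: [0.455, -0.0307, 0.0306]
eef_rot: [2.221, 2.222, 0.0]
contact_force: [-0.8, 0.2, -0.4]
grip_width: 0.0398
finger_force: 20.0
t: 11.33
tool_pos: [0.4547, -0.0309, 0.0302]
eef_rot: [2.221, 2.22, 0.001]
contact_force: [0.6, -1.0, -0.6]
grip_width: 0.0571
finger_force: 0.0
t: 12.0
tool_pos: [0.4557, -0.0313, 0.1617]
eef_rot: [2.219, 2.218, 0.004]
contact_force: [-0.6, 0.0, -0.1]
grip_width: 0.0885
finger_force: 0.0
t 12.0 tcp [ 0.4557 -0.0313  0.1617] yaw -0.02 tilt 0.29 grip 0.0885 J [-0.33 -0.    1.97  0.    1.17 -0.33]
row [0.2807 0.3266 0.0045] -0.0003
```

```bash
python3 -m jog '[0.05,0.06,0,0,0.1,0.12,0,0,0.15,0.18,0,0,0.2,0.24,0,0,0.25,0.3,0,0,0.281,0.327,0.003,0,0.281,0.327,0.003,0,0.281,0.327,0.003,0]'; python3 -m jog '[0,0,0,0,0,0,0,0]';python3 go.py .619 .109 .038 0
```

```text
t: 12.67
tool_pos: [0.6164, 0.1103, 0.1549]
eef_rot: [-2.218, -2.221, 0.006]
contact_force: [-1.4, 0.5, -0.7]
grip_width: 0.0882
finger_force: 0.0
t: 12.83
tool_pos: [0.6164, 0.1088, 0.1569]
eef_rot: [-2.222, -2.219, 0.003]
contact_force: [0.5, -0.1, 0.5]
grip_width: 0.088
finger_force: 0.0
t 12.8333 tcp [0.6164 0.1088 0.1569] yaw -0.07 tilt 0.13 grip 0.088 J [-0.01  0.37  1.54 -0.    1.23 -0.01]
row [0.0005 0.0057 0.2378] -0.0011
```

```bash
python3 -m jog '[0,0.005,0.03,0,0,0.005,0.08,0,0,0.005,0.14,0,0,0.005,0.19,0,0,0.005,0.22,0,0,0.005,0.236,0,0,0.005,0.236,0,0,0.005,0.236,0]'; python3 -m jog '[0,0,0,0,0,0,0,0,0,0,0,0,0,0,0,0,0,0,0,0,0,0,0,0,0,0,0,0,0,0,0,0]' 1 20; python3 -m jog '[0,0,-0.04,0,0,0,-0.09,0,0,0,-0.15,0,0,0,-0.2,0,0,0,-0.23,0,0,0,-0.24,0]';  python3 go.py .4587 -.107 .16 0
```

```text
t: 13.5
tool_pos: [0.6203, 0.1091, 0.0406]
eef_rot: [2.223, 2.22, 0.0]
contact_force: [0.7, 0.2, -0.2]
grip_width: 0.0881
finger_force: 0.0
t: 14.17
tool_pos: [0.6203, 0.1097, 0.0401]
eef_rot: [2.222, 2.221, 0.0]
contact_force: [0.2, 0.1, 0.4]
grip_width: 0.0416
finger_force: 20.0
t: 14.67
tool_pos: [0.622, 0.1097, 0.1636]
eef_rot: [2.219, 2.219, 0.006]
contact_force: [0.8, -0.3, 0.8]
grip_width: 0.0412
finger_force: 20.0
t 14.6667 tcp [0.622  0.1097 0.1636] yaw -0.01 tilt 0.31 grip 0.0412 J [-0.01  0.37  1.53  0.    1.24 -0.01]
row [-0.4335 -0.3266  0.0054] -0.0001
```

```bash
python3 -m jog '[-0.05,-0.04,0,0,-0.1,-0.08,0,0,-0.16,-0.12,0,0,-0.22,-0.17,0,0,-0.28,-0.22,0,0,-0.34,-0.26,0,0,-0.4,-0.3,0,0,-0.433,-0.325,0.004,0]'; python3 -m jog '[0,0,0,0,0,0,0,0,0,0,0,0]';python3 go.py .4587 -.107 .0315 0
```

```text
t: 15.33
tool_pos: [0.4555, -0.1088, 0.1573]
eef_rot: [-2.223, -2.219, 0.002]
contact_force: [0.1, -0.4, -0.4]
grip_width: 0.0413
finger_force: 20.0
t: 15.58
tool_pos: [0.4578, -0.1063, 0.1576]
eef_rot: [-2.222, -2.22, -0.0]
contact_force: [-0.0, 0.3, -0.5]
grip_width: 0.0416
finger_force: 20.0
t 15.5833 tcp [ 0.4578 -0.1063  0.1576] yaw -0.04 tilt 0.04 grip 0.0416 J [-0.48  0.04  1.94  0.    1.16 -0.48]
row [-0.0016  0.0019  0.2523] -0.0007
```

```bash
python3 -m jog '[-0.001,0.002,0.05,0,-0.001,0.002,0.11,0,-0.001,0.002,0.17,0,-0.001,0.002,0.22,0,-0.001,0.002,0.242,0,-0.001,0.002,0.252,0,-0.001,0.002,0.252,0,-0.001,0.002,0.252,0]'; python3 -m jog '[0,0,0.002,0,0,0,0.002,0,0,0,0.002,0,0,0,0.002,0]' -0.3; python3 -m jog '[0,0,0,0,0,0,0,0,0,0,-0.05,0,0,0,-0.12,0,0,0,-0.2,0,0,0,-0.25,0,0,0,-0.26,0,0,0,-0.26,0]' -1; python3 go.py .629 .179 .16 0
```

```text
t: 16.25
tool_pos: [0.4597, -0.1072, 0.0327]
eef_rot: [2.22, 2.221, 0.001]
contact_force: [1.0, -0.3, -0.2]
grip_width: 0.0417
finger_force: 20.0
t: 16.58
tool_pos: [0.4592, -0.1076, 0.0317]
eef_rot: [2.221, 2.22, 0.001]
contact_force: [0.4, -0.3, 0.2]
grip_width: 0.0571
finger_force: 0.0
t: 17.25
tool_pos: [0.46, -0.108, 0.1632]
eef_rot: [2.218, 2.218, 0.002]
contact_force: [0.3, 0.8, -0.6]
grip_width: 0.0883
finger_force: 0.0
t 17.25 tcp [ 0.46   -0.108   0.1632] yaw -0.02 tilt 0.29 grip 0.0883 J [-0.48  0.03  1.93 -0.    1.17 -0.48]
row [0.5742 0.3377 0.0066] -0.0003
```

```bash
python3 -m jog '[0.07,0.04,0,0,0.14,0.08,0,0,0.21,0.125,0,0,0.28,0.165,0,0,0.35,0.205,0,0,0.42,0.245,0,0,0.49,0.285,0,0,0.55,0.325,0,0]'; python3 -m jog '[0,0,0,0,0,0,0,0,0,0,0,0]';python3 go.py .629 .179 .033 0
```

```text
t: 17.92
tool_pos: [0.6203, 0.1701, 0.1579]
eef_rot: [-2.219, -2.22, 0.005]
contact_force: [0.9, -0.4, -0.5]
grip_width: 0.0881
finger_force: 0.0
t: 18.17
tool_pos: [0.6197, 0.1673, 0.1585]
eef_rot: [-2.22, -2.22, 0.005]
contact_force: [-0.3, 0.2, -0.2]
grip_width: 0.0883
finger_force: 0.0
t 18.1667 tcp [0.6197 0.1673 0.1585] yaw 0.01 tilt 0.24 grip 0.0883 J [ 0.08  0.4   1.49 -0.    1.25  0.08]
row [0.0236 0.0196 0.2509] 0.0001
```

```bash
python3 -m jog '[0.012,0.01,0.01,0,0.023,0.019,0.06,0,0.023,0.019,0.12,0,0.023,0.019,0.18,0,0.023,0.019,0.22,0,0.023,0.019,0.245,0,0.023,0.019,0.25,0,0.023,0.019,0.25,0]'; python3 go.py .629 .179 .033 0; python3 -m jog '[0,0,0,0,0,0,0,0,0,0,0,0,0,0,0,0,0,0,0,0,0,0,0,0,0,0,0,0,0,0,0,0]' 1 20;  python3 go.py .462 -.183 .16 0
```

```text
t: 18.83
tool_pos: [0.6303, 0.1784, 0.0354]
eef_rot: [-2.222, -2.219, 0.002]
contact_force: [0.7, 0.1, -0.1]
grip_width: 0.0878
finger_force: 0.0
t 18.8333 tcp [0.6303 0.1784 0.0354] yaw -0.08 tilt 0.08 grip 0.0878 J [ 0.1   0.59  1.51 -0.    1.05  0.1 ]
row [ 0.0011 -0.0026  0.0048] -0.0013
t: 19.5
tool_pos: [0.6309, 0.1792, 0.0364]
eef_rot: [2.222, 2.221, 0.0]
contact_force: [-1.3, -0.1, 2.1]
grip_width: 0.0455
finger_force: 20.0
t 19.5 tcp [0.6309 0.1792 0.0364] yaw -0.01 tilt 0.02 grip 0.0455 J [0.1  0.58 1.51 0.   1.05 0.1 ]
row [-0.7245 -0.3375 -0.2474] -0.0002
```

```bash
python3 -m jog '[0,0,-0.04,0,0,0,-0.09,0,0,0,-0.15,0,0,0,-0.2,0,0,0,-0.23,0,0,0,-0.245,0]'; python3 -m jog '[-0.06,-0.03,0,0,-0.12,-0.06,0,0,-0.18,-0.09,0,0,-0.24,-0.12,0,0,-0.3,-0.15,0,0,-0.36,-0.18,0,0,-0.42,-0.21,0,0,-0.48,-0.23,0,0]'; python3 -m jog '[-0.06,-0.03,0,0,-0.12,-0.06,0,0,-0.17,-0.08,0,0,-0.21,-0.1,0,0,-0.24,-0.107,0,0,-0.244,-0.107,0,0]'; python3 go.py .462 -.183 .16 0
```

```text
t: 20.0
tool_pos: [0.6321, 0.1793, 0.1616]
eef_rot: [2.22, 2.219, 0.005]
contact_force: [0.4, -0.1, -0.3]
grip_width: 0.0452
finger_force: 20.0
t: 20.67
tool_pos: [0.5135, -0.0616, 0.1574]
eef_rot: [-2.22, -2.22, 0.002]
contact_force: [-0.7, -0.1, -0.7]
grip_width: 0.0451
finger_force: 20.0
t: 21.17
tool_pos: [0.4609, -0.1849, 0.1578]
eef_rot: [-2.225, -2.217, 0.001]
contact_force: [-0.1, 0.3, -0.4]
grip_width: 0.0455
finger_force: 20.0
t 21.1667 tcp [ 0.4609 -0.1849  0.1578] yaw -0.19 tilt 0.07 grip 0.0455 J [-0.62  0.1   1.88 -0.    1.17 -0.62]
row [ 0.0038  0.0022 -0.0044] -0.0032
```

```bash
python3 -m jog '[0,0.002,0,0,0,0.002,0,0]'; python3 go.py .462 -.183 .028 0; python3 -m jog '[0,0,0.05,0,0,0,0.11,0,0,0,0.17,0,0,0,0.21,0,0,0,0.235,0,0,0,0.245,0,0,0,0.25,0,0,0,0.25,0]';  python3 go.py .462 -.183 .028 0
```

```text
t: 21.33
tool_pos: [0.4631, -0.1821, 0.158]
eef_rot: [-2.221, -2.22, -0.0]
contact_force: [0.0, 0.5, -0.8]
grip_width: 0.0453
finger_force: 20.0
t 21.3333 tcp [ 0.4631 -0.1821  0.158 ] yaw -0.03 tilt 0.06 grip 0.0453 J [-0.61  0.1   1.87  0.    1.17 -0.61]
row [-0.002  -0.0021  0.2601] -0.0006
t: 22.0
tool_pos: [0.4634, -0.1821, 0.0335]
eef_rot: [-2.22, -2.222, 0.0]
contact_force: [0.1, -0.3, -0.5]
grip_width: 0.0454
finger_force: 20.0
t 22.0 tcp [ 0.4634 -0.1821  0.0335] yaw 0.05 tilt 0.02 grip 0.0454 J [-0.61  0.31  1.93  0.    0.9  -0.61]
row [-0.0017 -0.0028  0.011 ] 0.0008
```

```bash
python3 -m jog '[-0.002,-0.003,0.007,0,-0.002,-0.003,0.012,0,-0.002,-0.003,0.012,0,-0.002,-0.003,0.012,0]'; python3 -m jog '[0,0,0.002,0,0,0,0.002,0,0,0,0.002,0,0,0,0.002,0]' -0.3; python3 -m jog '[0,0,0,0,0,0,0,0,0,0,-0.05,0,0,0,-0.12,0,0,0,-0.2,0,0,0,-0.26,0,0,0,-0.3,0,0,0,-0.3,0]' -1; python3 -m jog '[0,0.06,0,0,0,0.12,0,0,0,0.18,0,0,0,0.24,0,0,0,0.3,0,0,0,0.3,0,0]'
python3 - <<'E'
from h import *
p,d=camera("top");cv2.imwrite("pics/t2.png",cv2.resize(p[150:320,180:400],None,fx=3,fy=3))
q,e=camera("side");cv2.imwrite("pics/s2.png",cv2.resize(q[120:370,200:480],None,fx=2,fy=2))
a=np.radians(2.55);c=np.array([.457,-.0692])
for n,D in(("top",d),("side",e)):
    Q=cloud(n,D).reshape(-1,3);v=Q[:,:2]-c
    X=v@[np.cos(a),np.sin(a)];Y=v@[-np.sin(a),np.cos(a)]
    for y0 in(.114,.038,-.038,-.114):
        m=(abs(X)<.036)&(abs(Y-y0)<.036)&(Q[:,2]>.036)
        (cx,cy),wh,_=cv2.minAreaRect(np.stack([X[m],Y[m]-y0],1).astype(np.float32)*1000)
        print(n,y0,"off mm",round(cx,1),round(cy,1),np.round(wh,1),"top",Q[m,2].max().round(3))
E
```

```text
t: 22.33
tool_pos: [0.4618, -0.184, 0.0279]
eef_rot: [2.221, 2.22, 0.0]
contact_force: [0.8, 0.2, 0.3]
grip_width: 0.0458
finger_force: 20.0
t: 22.67
tool_pos: [0.4617, -0.1839, 0.0267]
eef_rot: [2.222, 2.221, 0.0]
contact_force: [-0.4, -0.1, 0.9]
grip_width: 0.0572
finger_force: 0.0
t: 23.33
tool_pos: [0.4642, -0.1855, 0.1817]
eef_rot: [2.215, 2.215, 0.002]
contact_force: [0.6, -0.5, 0.1]
grip_width: 0.0881
finger_force: 0.0
t: 23.83
tool_pos: [0.6148, -0.1835, 0.1743]
eef_rot: [-2.22, -2.222, -0.001]
contact_force: [-1.2, -0.2, -0.1]
grip_width: 0.0881
finger_force: 0.0
top 0.114 off mm 0.9 -0.8 [26.9 26.6] top 0.074
top 0.038 off mm -0.1 -10.1 [51.7 71.9] top 0.63
top -0.038 off mm 0.0 0.0 [72.  71.9] top 0.628
top -0.114 off mm 0.2 9.3 [71.6 53.4] top 0.576
side 0.114 off mm -1.2 -0.6 [27.8 26.9] top 0.07
side 0.038 off mm 7.3 -7.5 [57.  57.6] top 0.504
side -0.038 off mm 3.6 6.6 [52.6 39.9] top 0.5
side -0.114 off mm -1.4 -0.3 [43.9 44.7] top 0.053
```

View pics/s2.png

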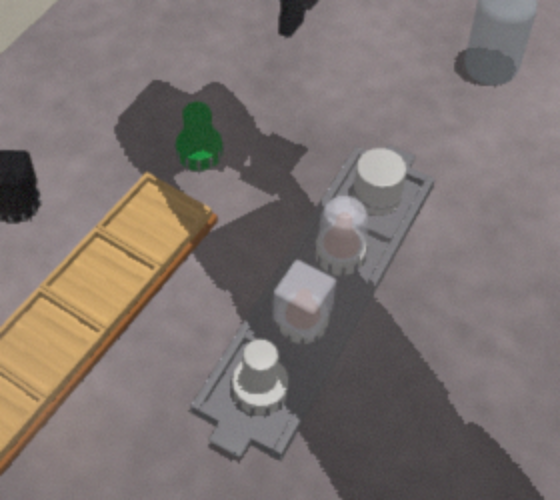

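View pics/t2.png

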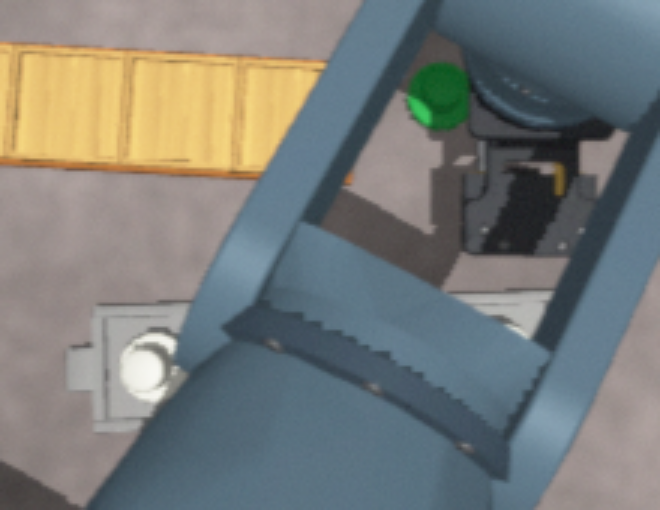

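The side view shows all four upright in the right order: slim (260,375), square (303,300), dome (342,235), flat (380,178). The arm covers the middle of the tray in the top view. I'll measure the two middle ones with a height limit, then hand in.

Run:
```python
from h import *
from cell import finish_job
q,e=camera("side");a=np.radians(2.55);c=np.array([.457,-.0692])
Q=cloud("side",e).reshape(-1,3);v=Q[:,:2]-c
X=v@[np.cos(a),np.sin(a)];Y=v@[-np.sin(a),np.cos(a)];ok=True
for y0 in(.114,.038,-.038,-.114):
    m=(abs(X)<.036)&(abs(Y-y0)<.036)&(Q[:,2]>.036)&(Q[:,2]<.1)
    (cx,cy),wh,_=cv2.minAreaRect(np.stack([X[m],Y[m]-y0],1).astype(np.float32)*1000)
    print(y0,round(cx,1),round(cy,1),np.round(wh,1),Q[m,2].max().round(3));ok&=max(abs(cx),abs(cy))<8
if ok:print(finish_job())
```

```text
0.114 -1.0 -0.5 [27.  26.5] 0.071
0.038 -1.0 1.1 [40.7 40.3] 0.069
-0.038 -0.8 1.6 [40.2 37.5] 0.08
-0.114 -1.6 0.0 [44.7 45.6] 0.053
the job is handed in; nothing more can be done
None
```

The job is handed in: all four teats stand upright in the tray in reverse order (slim, square, dome, flat from the left), each measured within about 2 mm of its compartment centre, and the glass bottle was not touched.

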